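# Snap the teal board case shut at the repair bench

## Robot

A 6-joint arm with a two-finger parallel gripper is mounted at the origin on the work surface. World frame = base frame: x ahead of the robot, y to its left, z up, the work surface at z = 0. Lengths are in m, angles in rad, forces in N, time in s.
With the tool pointing down it reaches from about 0.375 to 0.9 m from the base axis. Payload 3.1 kg.
Tool frame: the origin (TCP) lies between the finger pads; the fingertips stand 11 mm ahead of it and the grasp point (between the pads) lies 8 mm behind it; y points along the fingers, z is the direction in which the jaws open and shut, and the axes are right-handed (so a half turn about y gives the same grasp; the last joint's range is limited). The gripper opens to 87 mm and grips with 3 to 60 N. Pads are 19 mm wide; open, the fingers measure 117 mm over their backs; the gripper's body (75 mm by 190 mm) begins 51 mm behind the grasp point.
Start: joints at [1.065, 0.527, 1.433, -0, 1.181, -0.178], TCP at [0.201, 0.592, 0.234] pointing down, gripper open.
Joint ranges: [-3.08, 3.08], [-0.75, 2.2], [0.22, 2.44], [-1.43, 4.57], [0, 2.65], [-2.85, 2.85]. Speed limits (rad/s): [2.79, 2.79, 3.14, 3.14, 3.14, 3.14].

## Interface

Orientations are given as [roll, pitch, yaw] about the fixed x, y, z axes, in that order (R = Rz(yaw) Ry(pitch) Rx(roll)).
In Python, from rig import get_state, cams, order gives the robot as it stands. The module is installed in compiled form; this text tells all that it offers.
- The arm moves only by the tool jog_arm, never from a script. Its argument "commands" is one flat list of numbers, 7 for each row, row after row: the shift along the tool's x, y, z in m, then the turn, a rotation vector about the tool's x, y, z in rad, then the finger opening in m, from 0 to 0.087. A call has 1 to 12 rows; each row is the pose to reach, as a shift and turn from the pose commanded when the call began, along the tool's axes at that moment; what a row does not reach only later rows make up. A row lasts 1/12 s, in which the tool goes at most 41.7 mm and 7.16 degrees, less where a joint would pass 70% of its speed; a pose out of reach is approached as far as the arm can. A call with a gripper value outside its range is refused whole. The fingers move at their own pace and stop on an object; "grip_force" is the grip in N (left out, the last holds). Time passes only in rows, so rows that repeat a pose let the fingers close. It gives the time, the measured TCP pose, the force and the opening at its end, in the units of the state.
- get_state(): the state, without advancing time (a new reading comes with each control period).
- cams.get_image(name): name is "scene" or "top" or "wrist"; returns the picture (420x560x3 uint8, blue, green, red); there is no depth.
- cams.get_calibration(name): a dict with "fx", "fy", "cx", "cy" (pixels), "origin" and "attitude" of the camera in the world. Camera axes: x right, y up, looking along -z (the intrinsics and any distortion apply to the point x, -y, -z); pixel columns grow to the right and rows downward; lengths in m; the calibration is good to about 2 mm. A picture is of the moment at which its call begins: read the wrist's pose just before it. get_calibration takes no time and is no camera call; for the wrist camera it gives the pose at the moment of the call.
- order.finish_job(): hands the job in, once; it reports no verdict.
The state is a dict: "time": time; "joints": joint angles; "dq": joint speeds; "tau": joint torques, N m; "ee_pos": TCP position; "ee_rot": TCP orientation; "wrist_force": force on the tool from outside, world axes, zero at the start; "torque": the same for the moment, N m; "opening": opening from 0.0 (shut) to 1.0 (fully open).
Only numpy, scipy, OpenCV 4.12 (cv2) and the standard library are available. Lean on these libraries where they do the work, as an engineer would, in place of code of your own. Each camera call takes 0.05 s, during which the arm holds its last target.

## Task

The repaired circuit board is packed in the teal case: swing its hinged lid down and press it until it snaps fully shut, then let go. Leave the lid of the yellow case open, and do not shift the phone lying between them.

Things in the scene. Friction and masses are not known exactly. Their poses are not given: they have to be found in the camera images.
- teal_case: Teal case fixed to the bench, 110 (its x) x 150 (its y) x 45 mm high, holding a green circuit board; left or right of the bench's middle, yaw within 0.45 rad. Origin: centre of its underside. The lid's hinge axis runs along the case's y at x = +55, z = 45.5 mm in the case frame (away from the robot); the clasp is at the front, x = -55 mm.
- teal_pad (a point): Centre of the dark 20 x 40 mm thumb pad on top of the teal lid, near its front edge; it moves with the lid. It lies 95 mm from the hinge axis along the lid and 8 mm above the lid's underside, which passes through the hinge axis. When shut it is at x = -40, z = 53.5 mm in the case frame. The lid plate is 110 x 150 x 8 mm, with a 44 mm wide front lip to 125 mm from the hinge.
- teal_lid (a joint): Opening angle of the teal lid, rad: 0 fully shut, growing as its front edge rises, 1.2 fully open; starts at 0.4 to 0.8. The hinge is stiff: the lid stays where it is left. At about 0.14 rad its clasp meets a sprung catch; a push of about 10 N on the pad takes it past, and below about 0.06 rad the catch draws the lid to 0 and keeps it there.
- yellow_lid (a joint): Opening angle, rad, of the lid of the yellow case: a bystander of the same make, size and hinge side, holding screwdriver bits, on the other side of the bench's middle (case centres 0.34 to 0.62 m apart in y). Starts at 0.55 to 0.8, front edge up to 145 mm above the bench; it is to stay open.
- phone: Bystander: phone in a dark blue cover, 150 x 75 x 10 mm, lying loose between the two cases, its long side roughly along the world x axis. Origin: centre of its underside. (A white-ended solder spool, 48 mm across and 40 mm high, stands nearer the robot in the middle of the bench.)
Things that resemble listed ones, but are neither listed nor needed, are in the scene too. What is meant by the part that bears yellow_lid is not purple or red, and is the larger of those in its own colour.

How it is judged:
By the outcome, as a careful person would: the job done as asked, in the order asked, and still so for the second after the job is handed in, with the robot touching nothing.
It also fails if it takes over 27 s, if anything falls off the work surface, if the arm or the gripper's body presses on something with over 40 N, if the wrist force passes 120 N, or if a joint passes its speed limit or range.

## Working session

There is one attempt and no reset: what is moved stays moved. The work goes in short steps, Python scripts to look and compute and a tool call to move; the robot and the scene stay as the last step left them, time stands still between calls to the robot, and variables do not carry over. Pictures are saved under pics/ and viewed, and the job is handed in when it is done.

Besides the shell and the picture viewer there is one more tool, called after "Call:" in YAML: its name, and indented under it one key for each argument. jog_arm: Moves the arm, as the interface text tells. Its arguments: {"type":"object","properties":{"commands":{"type":"array","items":{"type":"number"}},"grip_force":{"type":"number"}},"required":["commands"]}

```bash
mkdir -p pics; python3 - <<'E'
from rig import get_state,cams
import cv2
s=get_state();print(s)
for n in("scene","top"):
    cv2.imwrite(f"pics/{n}0.png",cams.get_image(n));print(n,cams.get_calibration(n))
E
```

```text
{'time': 0.0, 'joints': array([ 1.06451021e+00,  5.28495268e-01,  1.43386540e+00, -2.40657888e-05,
        1.18138265e+00, -1.78527810e-01]), 'dq': array([-0.0008615 ,  0.00018303, -0.00016441, -0.00097111, -0.00053639,
       -0.00068821]), 'tau': array([-1.07222811e-03, -4.40037954e+01, -1.76596802e+01,  6.33649249e-02,
        5.80900535e-02, -1.55039261e-04]), 'ee_pos': array([0.20085639, 0.59111864, 0.23256546]), 'ee_rot': array([-1.57291676e+00,  3.60026535e-04, -3.27749525e-01]), 'wrist_force': array([-0.64039806, -0.0996959 , -0.80263571]), 'torque': array([-0.00217099,  0.01859611, -0.02872897]), 'opening': 0.9969797230080357}
scene {'fx': 501.9853490506484, 'fy': 501.9853490506484, 'cx': 279.81911482533985, 'cy': 217.84735025170883, 'origin': array([1.39432446, 0.44573919, 0.71977919]), 'attitude': array([ 9.88992066e-01, -6.95200566e-04,  2.00639137e+00])}
top {'fx': 513.2665583846785, 'fy': 513.2665583846785, 'cx': 275.86000147005876, 'cy': 205.1985828356604, 'origin': array([0.3848841 , 0.05085946, 1.4913263 ]), 'attitude': array([ 0.07563095, -0.01008587, -1.54282931])}
```

View pics/top0.png

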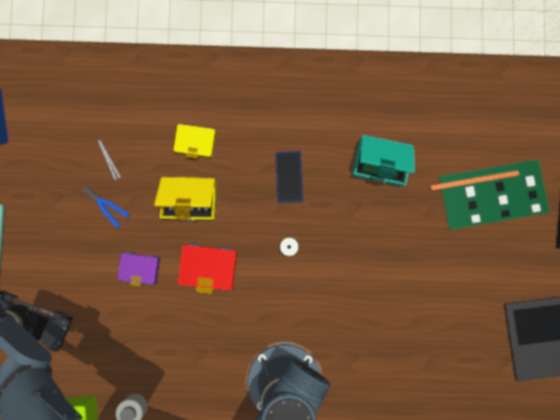

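View pics/scene0.png

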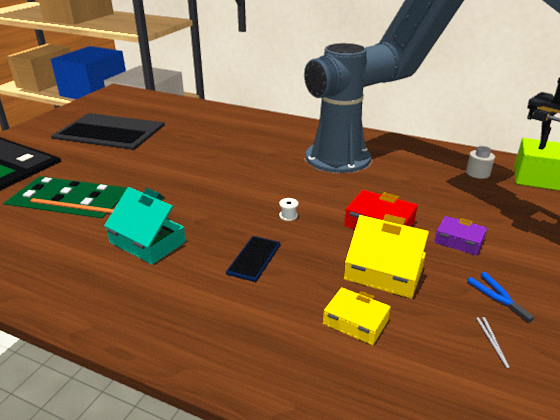

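The top view shows the teal case at about (387,160), to the robot's right. The open yellow case is at (187,198), the phone at (289,177) and the spool at (289,246). I'll enlarge the teal case.

```bash
cat > h.py <<'E'
import numpy as np, cv2
from scipy.spatial.transform import Rotation as Ro
from rig import get_state,cams
def P(c): return Ro.from_euler('xyz',c['attitude']).as_matrix(),np.array(c['origin'])
def proj(c,X):
    R,o=P(c); p=(np.atleast_2d(X)-o)@R
    return np.c_[c['cx']+c['fx']*p[:,0]/-p[:,2], c['cy']+c['fy']*-p[:,1]/-p[:,2]]
def ray(c,u,v):
    R,o=P(c); return o,R@np.array([(u-c['cx'])/c['fx'],-(v-c['cy'])/c['fy'],-1])
def onz(c,u,v,z):
    o,d=ray(c,u,v); return o+d*(z-o[2])/d[2]
E
python3 - <<'E'
from h import *
a=cv2.imread('pics/top0.png')[120:200,340:430]; b=cv2.imread('pics/scene0.png')[175:270,95:195]
cv2.imwrite('pics/tz.png',cv2.resize(a,None,fx=7,fy=7,interpolation=cv2.INTER_CUBIC)); cv2.imwrite('pics/sz.png',cv2.resize(b,None,fx=6,fy=6,interpolation=cv2.INTER_CUBIC))
c=cams.get_calibration('top')
print(onz(c,387,160,.03),onz(c,289,177,.0),onz(c,285,375,0))
E
```

```text
[ 0.6357271 -0.2771989  0.03     ] [0.58211812 0.00285171 0.        ] [ 0.01503232 -0.00053361  0.        ]
```

View pics/tz.png

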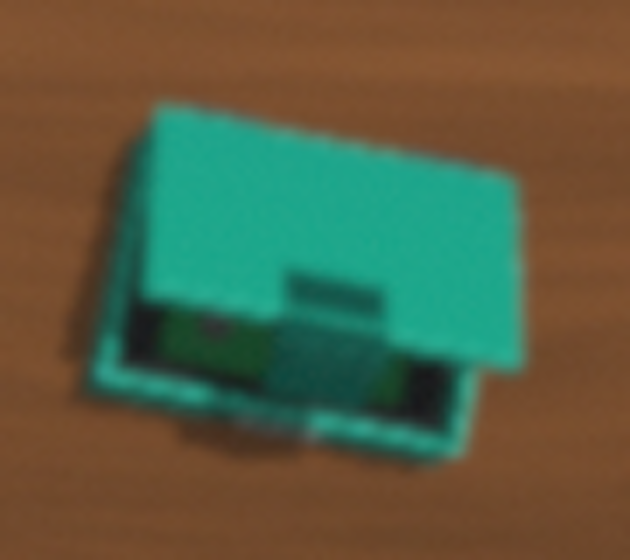

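View pics/sz.png

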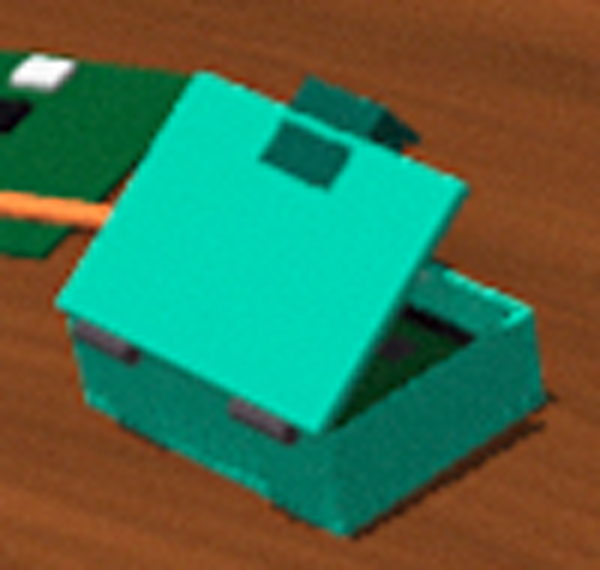

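```bash
python3 - <<'E'
from h import *
ct,cs=[cams.get_calibration(n) for n in('top','scene')]
T=lambda X,Y:(340+(X+.5)/7-.5,120+(Y+.5)/7-.5)
S=lambda X,Y:(95+(X+.5)/6-.5,175+(Y+.5)/6-.5)
def tri(a,b):
    o1,d1=ray(ct,*a);o2,d2=ray(cs,*b)
    d1/=np.linalg.norm(d1);d2/=np.linalg.norm(d2)
    k=np.linalg.lstsq(np.c_[d1,-d2],o2-o1,rcond=None)[0]
    p,q=o1+k[0]*d1,o2+k[1]*d2
    return (p+q)/2,np.linalg.norm(p-q)
for n,a,b in [('hl',T(155,103),S(318,430)),('hr',T(518,175),S(60,305)),('fl',T(145,300),S(465,185)),('fr',T(525,370),S(200,72)),('pad',T(335,293),S(305,153)),('rimL',T(95,385),S(535,312))]:
    p,e=tri(a,b);print(n,p.round(4),round(e*1000,1))
print('scene base corners',[onz(cs,*S(*q),0).round(4) for q in((90,400),(345,532),(545,400))])
print('top rim',[onz(ct,*T(*q),.045).round(4) for q in((95,385),(465,455))])
# hinge side lid corner z=.053
print('scene hinge',[onz(cs,*S(*q),.0525).round(4) for q in((60,305),(318,430))])
E
```

```text
hl [ 0.7037 -0.1994  0.053 ] 0.6
hr [ 0.6779 -0.3466  0.0512] 2.6
fl [ 0.6136 -0.1874  0.1121] 2.9
fr [ 0.5897 -0.334   0.114 ] 0.8
pad [ 0.6182 -0.2607  0.1103] 0.6
rimL [ 0.5899 -0.1801  0.041 ] 3.5
scene base corners [array([ 0.6714, -0.3475,  0.    ]), array([ 0.6976, -0.201 ,  0.    ]), array([ 0.5933, -0.1802,  0.    ])]
top rim [array([ 0.5885, -0.1779,  0.045 ]), array([ 0.5642, -0.3287,  0.045 ])]
scene hinge [array([ 0.6791, -0.3435,  0.0525]), array([ 0.7032, -0.2002,  0.0525])]
```

Triangulation agrees across the points: yaw is about -0.17, centre about (0.6315, -0.263), and lid angle about 0.67. Next I'll work out the transit to hover over the pad with the fingers closed.

```bash
cat >> h.py <<'E'
def mv(target,yaw):
    s=get_state(); R=Ro.from_euler('xyz',s['ee_rot']); G=Ro.from_euler('xyz',[-np.pi/2,0,yaw])
    return R.inv().apply(np.array(target)-s['ee_pos']).round(4),(R.inv()*G).as_rotvec().round(4)
def tgt(th,sd,gap=0):  # TCP target: near-robot finger edge touches lid top at sd from hinge
    H=np.array([.6857,-.2723,.0455]); ex=np.array([np.cos(-.17),np.sin(-.17),0])
    x=-sd*np.cos(th)+.008*np.sin(th)+.0095; z=sd*np.sin(th)+.008*np.cos(th)+.011+gap
    return H+ex*x+[0,0,z]
E
python3 -c "
from h import *
print(mv(tgt(.67,.104,.09),-.17), tgt(.67,.104,.09))"
```

```text
(array([ 0.6708,  0.0164, -0.6719]), array([ 0.0019, -0.1578, -0.0005])) [ 0.61961697 -0.2609564   0.21735312]
```

Call:
jog_arm:
  commands: [0.67,0.0,-0.67,0,-0.158,0,0,0.67,0.0,-0.67,0,-0.158,0,0,0.67,0.0,-0.67,0,-0.158,0,0,0.67,0.0,-0.67,0,-0.158,0,0,0.67,0.0,-0.67,0,-0.158,0,0,0.67,0.0,-0.67,0,-0.158,0,0,0.67,0.0,-0.67,0,-0.158,0,0,0.67,0.0,-0.67,0,-0.158,0,0,0.67,0.0,-0.67,0,-0.158,0,0,0.67,0.0,-0.67,0,-0.158,0,0,0.67,0.0,-0.67,0,-0.158,0,0,0.67,0.0,-0.67,0,-0.158,0,0]
  grip_force: 20

```text
time: 1.1
ee_pos: [0.4223, 0.1412, 0.2335]
ee_rot: [-1.571, 0.0, -0.17]
wrist_force: [0.7, 0.8, 0.3]
opening: 0.172
```

```bash
python3 -c "
from h import *
print(mv(tgt(.67,.104,.09),-.17)); s=get_state(); print(s['time'],s['ee_pos'],s['ee_rot'],s['joints'])"
```

```text
(array([ 0.2625,  0.016 , -0.363 ]), array([-0.    ,  0.0002, -0.0003]))
1.1 [0.42229838 0.14120642 0.23346219] [-1.57078000e+00  3.23392180e-04 -1.69846857e-01] [ 7.06876466e-02  2.86856942e-01  1.86449612e+00  1.11071612e-04
  9.90549783e-01 -1.33032273e+00]
```

Call:
jog_arm:
  commands: [0.25,0,-0.35,0,0,0,0,0.25,0,-0.35,0,0,0,0,0.25,0,-0.35,0,0,0,0,0.25,0,-0.35,0,0,0,0,0.25,0,-0.35,0,0,0,0,0.25,0,-0.35,0,0,0,0,0.25,0,-0.35,0,0,0,0,0.25,0,-0.35,0,0,0,0,0.25,0,-0.35,0,0,0,0,0.25,0,-0.35,0,0,0,0,0.25,0,-0.35,0,0,0,0,0.25,0,-0.35,0,0,0,0]

```text
time: 2.1
ee_pos: [0.6106, -0.2485, 0.2326]
ee_rot: [-1.572, -0.001, -0.174]
wrist_force: [0.2, 0.3, -0.1]
opening: 0.007
```

```bash
python3 -c "
from h import *
print(mv(tgt(.67,.104,.03),-.17)); s=get_state(); print(s['time'],s['ee_pos'],s['dq'],s['opening'])
cv2.imwrite('pics/s1.png',cams.get_image('scene')); cv2.imwrite('pics/w1.png',cams.get_image('wrist'))
a=cv2.imread('pics/s1.png');b=cv2.imread('pics/w1.png');cv2.imwrite('pics/c1.png',np.hstack([a,b])[::1,::1] if 0 else cv2.resize(np.hstack([a,b]),(800,300)))"
```

```text
(array([ 0.011 ,  0.0753, -0.0106]), array([ 0.0014, -0.0037,  0.0015]))
2.1 [ 0.61056303 -0.24850103  0.23257888] [ 0.04934644 -0.03974635  0.09193179  0.02660292  0.02625631  0.01887927] 0.007404144320589756
```

View pics/c1.png

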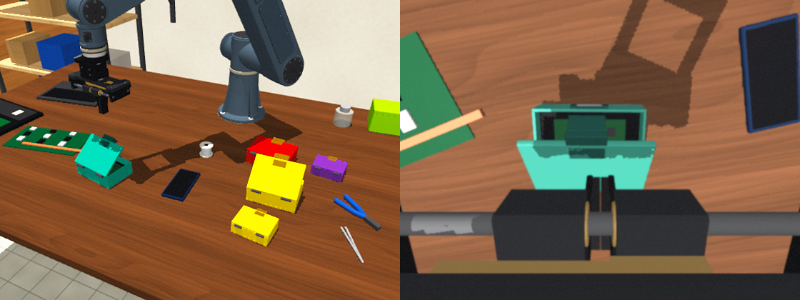

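The left panel shows the closed fingers above and behind the teal lid at about (105,100). The right panel (wrist view) shows the fingers at column 600 and the clasp and lip at column 588, which matches the 10 mm of lateral shift still to make. I'll move to 30 mm above the lid.

Call:
jog_arm:
  commands: [0.011,0.03,-0.011,0,-0.004,0,0,0.011,0.06,-0.011,0,-0.004,0,0,0.011,0.075,-0.011,0,-0.004,0,0,0.011,0.075,-0.011,0,-0.004,0,0,0.011,0.075,-0.011,0,-0.004,0,0]

```text
time: 2.62
ee_pos: [0.6173, -0.2546, 0.1579]
ee_rot: [-1.569, 0.003, -0.164]
wrist_force: [-1.0, 0.6, -0.5]
opening: 0.006
```

```bash
python3 -c "
from h import *
print(mv(tgt(.67,.104,.0),-.17)); s=get_state(); print(s['time'],s['ee_pos'],s['dq'],s['wrist_force'])
for th in (.67,.55,.4,.25,.14,.05,0,-.03): print(th,mv(tgt(th,.104,.0),-.17)[0])
a=cams.get_image('scene');b=cams.get_image('wrist');cv2.imwrite('pics/c2.png',cv2.resize(np.hstack([cv2.resize(a[120:290,60:287],(560,420)),b]),(800,300)))"
```

```text
(array([ 0.0034,  0.0305, -0.006 ]), array([-0.0015,  0.0058, -0.0031]))
2.6167 [ 0.61730883 -0.25458741  0.1578582 ] [-0.00426989 -0.03489834 -0.04911662 -0.00274186 -0.00315234 -0.00139308] [-1.02804857  0.56650931 -0.46529113]
0.67 [ 0.0034  0.0305 -0.006 ]
0.55 [-0.0045  0.0402 -0.0059]
0.4 [-0.0126  0.0535 -0.0059]
0.25 [-0.0187  0.0679 -0.0059]
0.14 [-0.0218  0.079  -0.0059]
0.05 [-0.0233  0.0882 -0.0059]
0 [-0.0238  0.0934 -0.0059]
-0.03 [-0.024   0.0965 -0.0059]
```

View pics/c2.png

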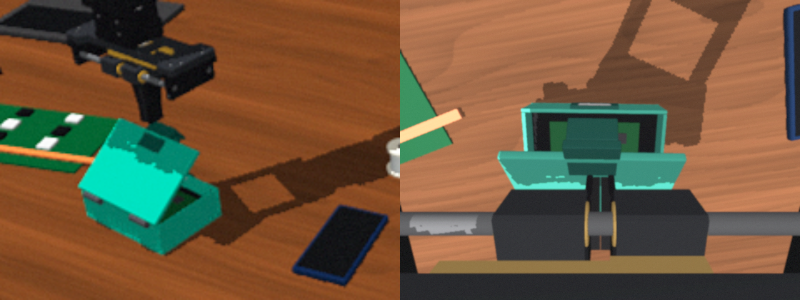

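The left panel shows the fingertips just above the dark pad at (150,135). The wrist view shows the fingers centred near the lip (600 against 593). Next I'll make contact and follow the arc.

Call:
jog_arm:
  commands: [0.003,0.01,-0.006,0,0.005,0,0,0.003,0.02,-0.006,0,0.005,0,0,0.003,0.028,-0.006,0,0.005,0,0,0.001,0.034,-0.006,0,0.005,0,0,-0.004,0.04,-0.006,0,0.005,0,0,-0.008,0.046,-0.006,0,0.005,0,0,-0.012,0.053,-0.006,0,0.005,0,0,-0.012,0.053,-0.006,0,0.005,0,0]

```text
time: 3.38
ee_pos: [0.6033, -0.2597, 0.1037]
ee_rot: [-1.569, 0.004, -0.171]
wrist_force: [0.0, 1.1, 0.2]
opening: 0.004
```

```bash
python3 -c "
from h import *
s=get_state(); print(s['time'],s['ee_pos'],s['dq'],s['wrist_force'])
for th in (.4,.25,.14,.05,0,-.03): print(th,mv(tgt(th,.104,.0),-.17)[0])
a=cams.get_image('scene');b=cams.get_image('wrist');cv2.imwrite('pics/c3.png',cv2.resize(np.hstack([cv2.resize(a[120:290,60:287],(560,420)),b]),(800,300)))"
```

```text
3.3833 [ 0.60330614 -0.2597363   0.10366288] [ 0.00441563 -0.01086859 -0.03004956  0.00090906  0.02251857  0.00332582] [0.03370892 1.10192177 0.19302197]
0.4 [ 0.0002 -0.0007  0.0016]
0.25 [-0.0059  0.0137  0.0015]
0.14 [-0.0089  0.0248  0.0015]
0.05 [-0.0105  0.034   0.0015]
0 [-0.011   0.0392  0.0015]
-0.03 [-0.0112  0.0423  0.0015]
```

View pics/c3.png

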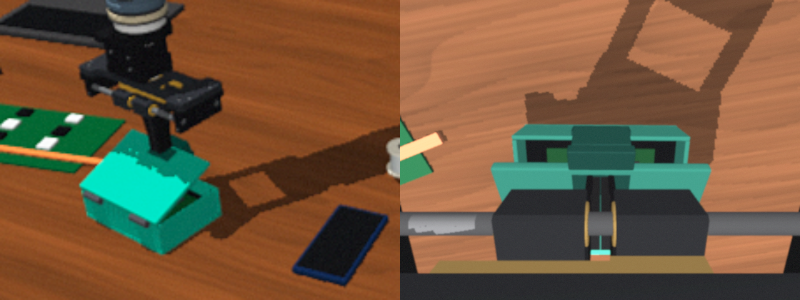

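The left panel shows the tips on the lid pad at (160,150), and the lid has come down to about 0.4. Continuing.

Call:
jog_arm:
  commands: [-0.002,0.005,0,0,0,0,0,-0.004,0.01,0,0,0,0,0,-0.006,0.015,0,0,0,0,0,-0.008,0.02,0,0,0,0,0,-0.009,0.025,0,0,0,0,0,-0.01,0.029,0,0,0,0,0,-0.01,0.032,0,0,0,0,0,-0.011,0.035,0,0,0,0,0,-0.011,0.035,0,0,0,0,0]

```text
time: 4.23
ee_pos: [0.5939, -0.2584, 0.0696]
ee_rot: [-1.57, 0.002, -0.171]
wrist_force: [-1.2, -1.2, -0.1]
opening: 0.005
```

```bash
python3 -c "
from h import *
s=get_state(); print(s['time'],s['ee_pos'],s['dq'],s['wrist_force'])
for th in (.14,.05,0,-.03): print(th,mv(tgt(th,.104,.0),-.17)[0])
a=cams.get_image('scene');b=cams.get_image('wrist');cv2.imwrite('pics/c4.png',cv2.resize(np.hstack([cv2.resize(a[120:290,60:287],(560,420)),b]),(800,300)))"
```

```text
4.2333 [ 0.59394869 -0.25842353  0.06956254] [ 0.00118719 -0.00241274 -0.00815148  0.00094266  0.00557912 -0.00116298] [-1.21028842 -1.18256155 -0.11425618]
0.14 [ 0.0004 -0.0094  0.0019]
0.05 [-0.0012 -0.0001  0.0018]
0 [-0.0017  0.0051  0.0018]
-0.03 [-0.0019  0.0082  0.0018]
```

View pics/c4.png

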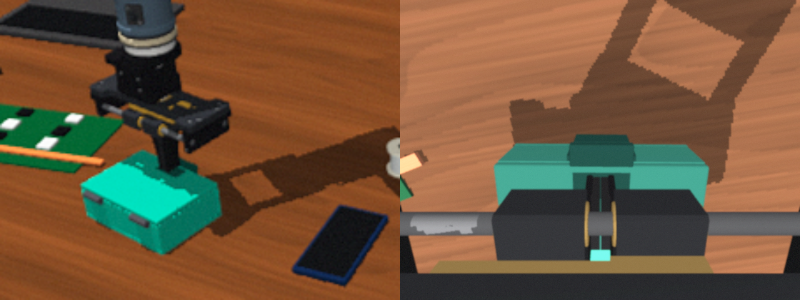

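The lid looks nearly or fully shut and there is no force, so it may have snapped away from the fingertips. I'll press on gently to confirm.

Call:
jog_arm:
  commands: [-0.001,0.003,0,0,0,0,0,-0.001,0.006,0,0,0,0,0,-0.001,0.007,0,0,0,0,0,-0.001,0.007,0,0,0,0,0]

```text
time: 4.67
ee_pos: [0.5938, -0.2588, 0.0648]
ee_rot: [-1.571, -0.0, -0.171]
wrist_force: [-1.3, 1.9, 8.2]
opening: 0.005
```

Call:
jog_arm:
  commands: [0,0.002,0,0,0,0,0,0,0.004,0,0,0,0,0,0,0.004,0,0,0,0,0]

```text
time: 4.92
ee_pos: [0.5938, -0.2588, 0.0644]
ee_rot: [-1.572, -0.001, -0.17]
wrist_force: [-6.2, 3.0, 26.7]
opening: 0.003
```

Force rose to 27 N with only 0.4 mm of movement, so the lid is at its hard stop, shut. Now I'll retreat straight up.

Call:
jog_arm:
  commands: [0,-0.01,0,0,0,0,0,0,-0.03,0,0,0,0,0,0,-0.06,0,0,0,0,0,0,-0.09,0,0,0,0,0,0,-0.12,0,0,0,0,0,0,-0.15,0,0,0,0,0,-0.05,-0.17,0,0,0,0,0,-0.08,-0.17,0,0,0,0,0,-0.1,-0.17,0,0,0,0,0,-0.1,-0.17,0,0,0,0,0,-0.1,-0.17,0,0,0,0,0]

```text
time: 5.83
ee_pos: [0.4946, -0.2416, 0.2299]
ee_rot: [-1.571, -0.001, -0.172]
wrist_force: [1.2, -0.6, 1.7]
opening: 0.004
```

```bash
python3 -c "
from h import *
s=get_state(); print(s['time'],s['ee_pos'],s['wrist_force'])
a=cams.get_image('scene');b=cams.get_image('top');cv2.imwrite('pics/c5.png',cv2.resize(np.hstack([a,b]),(800,300)));cv2.imwrite('pics/c6.png',cv2.resize(a[160:290,80:253],(798,600)))
for n,i in(('scene',a),('top',b)):
  o=cv2.imread(f'pics/{n}0.png'); d=(cv2.absdiff(i,o).max(2)>40)
  print(n,'phone diff',d[235:282,225:283].sum() if n=='scene' else d[150:204,274:304].sum(),'yellow diff',d[215:297,343:432].sum() if n=='scene' else d[175:222,153:218].sum())
"
```

```text
5.8333 [ 0.49462493 -0.24159835  0.22989071] [ 1.15084252 -0.58530885  1.65826221]
scene phone diff 0 yellow diff 4
top phone diff 0 yellow diff 0
```

View pics/c5.png

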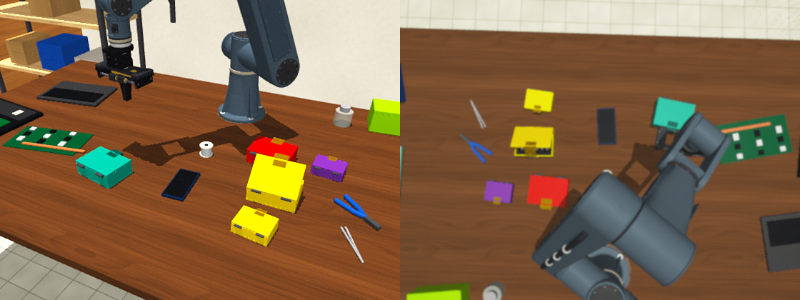

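View pics/c6.png

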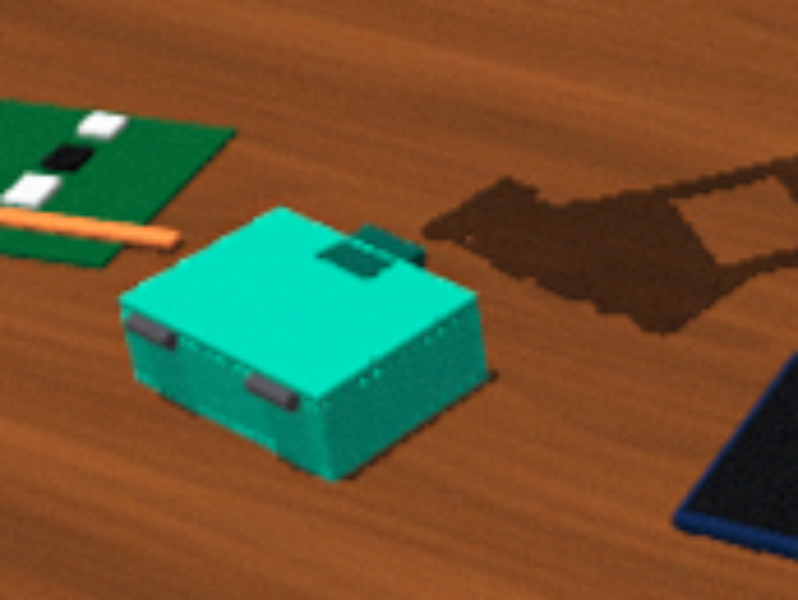

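The close-up shows the lid flat, with no gap along the side and the pad at (355,260). I'll check the pad position numerically, then hand in.

```bash
python3 -c "
from h import *
from rig import order
c=cams.get_calibration('scene')
p=onz(c,80+355*173/798,160+261*130/600,.0535);print(p)
ok=np.hypot(p[0]-.592,p[1]+.256)<.006;print(ok)
if ok: print(order.finish_job())"
```

```text
[ 0.59651474 -0.25355135  0.0535    ]
True
the job is handed in; nothing more can be done
None
```

The teal case is shut. I pressed its lid down along its arc with the closed fingertips on the thumb pad until the catch drew it in. I then backed the arm off and handed the job in at about 6 s.

- **Lid shut:** while pressing, the fingertips were at z = 0.0534 to 0.0538 m, and the shut pad height is 0.0535 m. The force rose to 27 N over only 0.4 mm of travel, which means a hard stop. After the arm withdrew, the close-up showed the lid flat with no gap.
- **Pad position:** seen from the scene camera, the pad was about 5 mm from where I expected it when shut. That is within the 6 mm I allowed, but not an exact match. I did not feel the snap as a force peak.
- **Yellow case and phone:** before and after pictures show both unchanged. Pixel differences were 0 for the phone, and 4 and 0 for the yellow case in the two views.
- **Robot:** at hand-in it was clear of everything, with the wrist force near zero.

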